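# Load spent batteries into the return caddy

### The arm

A 7-joint arm with a two-finger parallel gripper is mounted at the origin on the work surface. World frame = base frame: x ahead of the robot, y to its left, z up, the work surface at z = 0. Lengths are in m, angles in rad, forces in N, time in s.
With the tool pointing down it reaches from about 0.4 to 0.875 m from the base axis. Payload 19.3 kg.
Tool frame: the origin (TCP) lies at the centre of the arm's flange, where the gripper is bolted on; the fingertips stand 173 mm ahead of it and the grasp point (between the pads) lies 155 mm ahead of it; z points along the fingers, y is the line along which they close (so a half turn about z gives the same grasp; the last joint's range is limited). The gripper opens to 85 mm and grips with 20 to 120 N. Pads are 22 mm wide; open, the fingers measure 114 mm over their backs; the gripper's body (76 mm by 85 mm) begins 54 mm behind the grasp point. The pads swing forward as they close: fully open they stand 13 mm farther back than shut.
Start: joints at [-1.257, 0.521, -0.036, 1.599, 0.021, 1.021, -0.113], TCP at [0.234, 0.58, 0.405] pointing down, gripper open.
Joint ranges: [-2.91, 2.91], [-0.3, 2.13], [-1.5, 1.42], [0.17, 2.43], [-1.26, 4.41], [0.16, 1.93], [-2.52, 2.52]. Speed limits (rad/s): [1.89, 1.89, 2.39, 2.39, 3.01, 3.01, 3.01].

### API

Orientations are given as a 3x3 rotation matrix whose columns are the frame's x, y, z axes.
In Python, from plant import env, get_image gives the robot as it stands. The module is installed in compiled form; this text tells all that it offers. Calls block until the motion is done:
- env.move_ptp(position, orientation): joint-space move of the TCP to a pose.
- env.movel(position, frame=None, feed=0.15): straight line of the TCP; frame=None keeps the orientation; feed is the mean speed in m/s.
- env.move_joints(angles): joint-space move.
- env.move_gripper(opening): opening from 0.0 (shut) to 1.0 (fully open); the grip force is fixed at half the most; returns when the fingers have stopped.
- env.hold(seconds).
- env.solve_ik(position, orientation): joint angles nearest the present ones, or None.
- env.sense(): the state.
- get_image(name): name is "scene" or "top" or "wrist"; returns a dict with "img" (420x560x3 uint8, red, green, blue), "vertical_fov" (degrees; the focal length in pixels is half the picture's height over the tangent of half this angle, whatever the lens; pixels are square), "cx", "cy" (the principal point, pixels), "D" ([k1, k2, p1, p2, k3] as OpenCV has them; the pictures are not rectified), "R" (3x3) and "t" (3): a world point X has camera coordinates R X + t; the wrist camera has in their place "mount" (4x4, takes a point from camera to tool coordinates, whose origin is the TCP and whose axes are the flange's). Camera axes: x right, y down, z forward; pixel columns grow to the right and rows downward; lengths in m; the calibration is good to about 2 mm. A picture is of the moment at which its call begins: read the wrist's pose just before it. There is no depth.
A pose or a line that the arm cannot do raises env.Unreachable and nothing moves.
- env.job_done(): hands the job in; it is judged then, once.
The state is a dict: "time": time; "qpos": joint angles; "joint_vel": joint speeds; "tau": joint torques, N m; "tool_pos": TCP position; "tool_rot": TCP orientation; "contact_force": force on the tool from outside, world axes, zero at the start; "torque": the same for the moment, N m; "finger_gap": opening from 0.0 (shut) to 1.0 (fully open); "grip_force": force on a finger pad.
Only numpy, scipy, OpenCV 4.12 (cv2) and the standard library are available. Lean on these libraries where they do the work, as an engineer would, in place of code of your own. Each camera call takes 0.05 s, during which the arm holds its last target. There are 200 camera calls.

### The job

Load the four spent batteries standing on the bench (large round, small round, snap-top block and long flat pack) into the return caddy, each standing upright, terminals up, in the pocket of its own shape and size, resting on the pocket's floor. The hollow adapter sleeve and the hollow cell carrier only look like batteries: leave them standing where they are.

Things in the scene. Friction and masses are not known exactly. Their poses are not given: they have to be found in the camera images.
- large_cell: The large round battery: solid upright cylinder, 34 mm diameter, 61 mm high, blue wrap, flat steel top with a small central button. About 140 g. It stands loose on the bench (z = 0) among the other things, at any place, centres at least 100 mm apart. Origin: centre of its underside, z up.
- small_cell: The small round battery: solid upright cylinder, 26 mm diameter, 50 mm high, blue wrap, flat steel top with a small central button. About 70 g. It stands loose on the bench (z = 0) among the other things, at any place, centres at least 100 mm apart. Origin: centre of its underside, z up.
- snap_block: The snap-top block battery: upright rectangular block, 26.5 mm (its x) by 17.5 mm (its y) by 46 mm high, blue wrap, two small steel snap studs (2.5 mm high) on top. About 46 g, easily tipped. It stands loose on the bench (z = 0) among the other things, at any place, centres at least 100 mm apart. Origin: centre of its underside, z up.
- long_pack: The long flat battery pack: solid black block standing on its long edge, 71 mm (its x) by 21 mm (its y) by 40 mm high, three small brass contacts in the middle of its top. About 110 g. It stands loose on the bench (z = 0) among the other things, at any place, centres at least 100 mm apart. Origin: centre of its underside, z up.
- empty_sleeve: Look-alike, not a battery: empty adapter sleeve, blue, 34 mm diameter and 61 mm high like the large round battery, but a hollow tube, open at the top with a bore of 24 mm. 30 g, stays where it is. It stands loose on the bench (z = 0) among the other things, at any place, centres at least 100 mm apart. Origin: centre of its underside, z up.
- empty_carrier: Look-alike, not a battery: empty cell carrier, black, 71 mm (its x) by 21 mm (its y) by 40 mm high like the long pack, but hollow: two open wells seen from above. 40 g, stays where it is. It stands loose on the bench (z = 0) among the other things, at any place, centres at least 100 mm apart. Origin: centre of its underside, z up.
- pocket_large_round: Pocket for the large round battery: the larger round insert, 54 mm inside diameter. White, fixed, in the caddy. Walls 3 mm thick, 14 mm high: rim 19 mm above the bench, fingertips must stay above it (no room beside the cell). Origin: centre of its underside, 5 mm above the bench; floor 3 mm above the origin. Caddy: low grey tray at the robot's left, rim 12 mm high, turned up to 0.25 rad.
- pocket_small_round: Pocket for the small round battery: the smaller round insert, 42 mm inside diameter. White, fixed, in the caddy. Walls 3 mm thick, 14 mm high: rim 19 mm above the bench, fingertips must stay above it (no room beside the cell). Origin: centre of its underside, 5 mm above the bench; floor 3 mm above the origin. The four pockets form a block, 115 by 100 mm centre to centre, any one in any place.
- pocket_small_square: Pocket for the snap-top block: the small, nearly square insert, inside 44 mm (its x) by 36 mm (its y). White, fixed, in the caddy. Walls 3 mm thick, 14 mm high: rim 19 mm above the bench, fingertips must stay above it (no room beside the cell). Origin: centre of its underside, 5 mm above the bench; floor 3 mm above the origin. All four pockets are turned alike with the caddy.
- pocket_long: Pocket for the long pack: the long rectangular insert, inside 90 mm (its x) by 40 mm (its y). White, fixed, in the caddy. Walls 3 mm thick, 14 mm high: rim 19 mm above the bench, fingertips must stay above it (no room beside the cell). Origin: centre of its underside, 5 mm above the bench; floor 3 mm above the origin. Its x runs along the caddy's 250 mm side.
Not all that is in view belongs to the job. Leave any brown or red look-alike of the large_cell alone.

How it is judged:
At the end, for the whole second after the job is handed in: Each of the four batteries stands upright (within 0.12 rad) and at rest on the floor of its own pocket (underside less than 7 mm above the pocket's origin), its centre within 14 mm of the pocket's centre; the empty sleeve and the empty carrier stand upright within 20 mm of where they began (horizontal distance between large_cell and pocket_large_round below 0.014 m and z of large_cell in the frame of pocket_large_round between 0 and 0.007 m and angle between each of large_cell, small_cell, snap_block, long_pack, empty_sleeve, empty_carrier's own z axis and vertical below 0.12 rad and linear speed of each of large_cell, small_cell, snap_block, long_pack below 0.02 m/s and horizontal distance between small_cell and pocket_small_round below 0.014 m and z of small_cell in the frame of pocket_small_round between 0 and 0.007 m and horizontal distance between snap_block and pocket_small_square below 0.014 m and z of snap_block in the frame of pocket_small_square between 0 and 0.007 m and horizontal distance between long_pack and pocket_long below 0.014 m and z of long_pack in the frame of pocket_long between 0 and 0.007 m and distance of each of empty_sleeve, empty_carrier from where it was at the start of the episode below 0.02 m); the robot touches nothing.
It fails at once if the empty sleeve is moved more than 40 mm or knocked over (distance of empty_sleeve from where it was at the start of the episode above 0.04 m or angle between empty_sleeve's own z axis and vertical above 0.5 rad).
It fails at once if the empty carrier is moved more than 40 mm or knocked over (distance of empty_carrier from where it was at the start of the episode above 0.04 m or angle between empty_carrier's own z axis and vertical above 0.5 rad).
It also fails if it takes over 104 s, if anything falls off the work surface, if the arm or the gripper's body presses on something with over 40 N, if the wrist force passes 120 N, or if a joint passes its speed limit or range.

## Working session

There is one attempt and no reset: what is moved stays moved. The work goes in short steps, each a Python script; the robot and the scene stay as the last script left them, time stands still between calls to the robot, and variables do not carry over. Pictures are saved under pics/ and viewed, at most 14 in all, crops included, and the job is handed in when it is done.

```bash
mkdir -p pics; ls; cat > h.py <<'E'
import numpy as np, cv2
from plant import env, get_image
def save(im,name): cv2.imwrite('pics/'+name,cv2.cvtColor(im,cv2.COLOR_RGB2BGR))
def cam(d,s=None):
    f=d["img"].shape[0]/2/np.tan(np.radians(d["vertical_fov"])/2)
    K=np.array([[f,0,d["cx"]],[0,f,d["cy"]],[0,0,1.]])
    if "R" in d: R,t=np.array(d["R"]),np.array(d["t"])
    else:
        M=np.array(d["mount"]); Rw=np.array(s["tool_rot"])@M[:3,:3]; o=np.array(s["tool_rot"])@M[:3,3]+np.array(s["tool_pos"])
        R=Rw.T; t=-R@o
    return dict(K=K,D=np.array(d["D"],float),R=R,t=t)
def rays(c,px):
    u=cv2.undistortPoints(np.array(px,float).reshape(-1,1,2),c["K"],c["D"]).reshape(-1,2)
    return -c["R"].T@c["t"], np.c_[u,np.ones(len(u))]@c["R"]
def at_z(c,px,z):
    o,d=rays(c,px); return o+d*((z-o[2])/d[:,2])[:,None]
def proj(c,X): return cv2.projectPoints(np.array(X,float).reshape(-1,1,3),cv2.Rodrigues(c["R"])[0],c["t"],c["K"],c["D"])[0].reshape(-1,2)
def tri(c1,p1,c2,p2):
    o1,d1=rays(c1,p1);o2,d2=rays(c2,p2);out=[]
    for a,b in zip(d1,d2):
        s=np.linalg.lstsq(np.c_[a,-b],o2-o1,rcond=None)[0]; q1=o1+a*s[0];q2=o2+b*s[1]
        out.append(np.r_[(q1+q2)/2,np.linalg.norm(q1-q2)])
    return np.array(out)
def grab(name):
    s=env.sense(); d=get_image(name); return d["img"],cam(d,s)
E
python3 - <<'E'
from h import *
import pickle
st={}
for n in("scene","top","wrist"):
    im,c=grab(n); save(im,n+"0.png"); st[n]=(im,c); print(n,-c["R"].T@c["t"],c["R"][2],c["D"])
pickle.dump(st,open("st0.pkl","wb")); s=env.sense(); print(s["time"],s["tool_pos"],s["tool_rot"])
E
```

```text
pics
scene [1.04730219 0.38667975 0.66301557] [-0.56155955 -0.46095169 -0.68714948] [0.00078648 0.         0.         0.         0.        ]
top [ 0.43527503 -0.04142687  0.92207384] [ 0.13695351  0.02476125 -0.99026795] [-0.13059406  0.          0.          0.          0.        ]
wrist [0.15895927 0.61065437 0.37332159] [ 0.29321789 -0.1203277  -0.94844321] [-0.06852534  0.          0.          0.          0.        ]
0.15 [0.23402359 0.57943193 0.40429655] [[-9.27256577e-01  3.74426479e-01 -2.30054204e-04]
 [ 3.74426543e-01  9.27256278e-01 -7.47073124e-04]
 [-6.64047538e-05 -7.78866868e-04 -9.99999694e-01]]
```

View pics/top0.png

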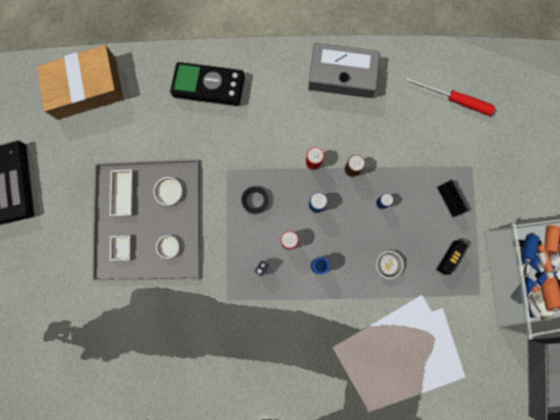

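View pics/scene0.png

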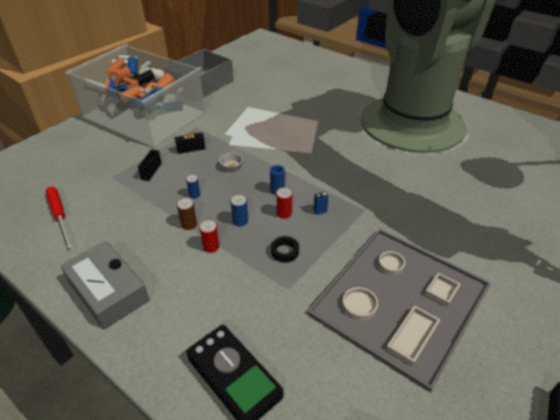

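The top view shows these, with pixels:
- **Large cell:** candidates are blue with a steel top (318,202), blue with a dark bore (320,265, the sleeve), red (315,157) and (290,240), and brown (356,166).
- **Small cell:** (386,201).
- **Snap block:** (262,268).
- **Long pack:** (453,257) with brass contacts. The plain black one at (453,198) is the carrier.
- **Pockets:** long (121,193), large round (168,192), square (120,248), small round (168,247).
- **Not part of the job:** the ring (255,200) and the dish (389,264).

Next are close crops to check the choice.

```bash
python3 - <<'E'
from h import *
import pickle
st=pickle.load(open("st0.pkl","rb"))
im=st["top"][0]
a=cv2.resize(im[145:290,235:485],None,fx=3.2,fy=3.2,interpolation=cv2.INTER_CUBIC); save(a,"topcrop.png")
im=st["scene"][0]
b=cv2.resize(im[125:265,125:365],None,fx=3.3,fy=3.3,interpolation=cv2.INTER_CUBIC); save(b,"scenecrop.png")
E
```

```text
(no output)
```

View pics/topcrop.png

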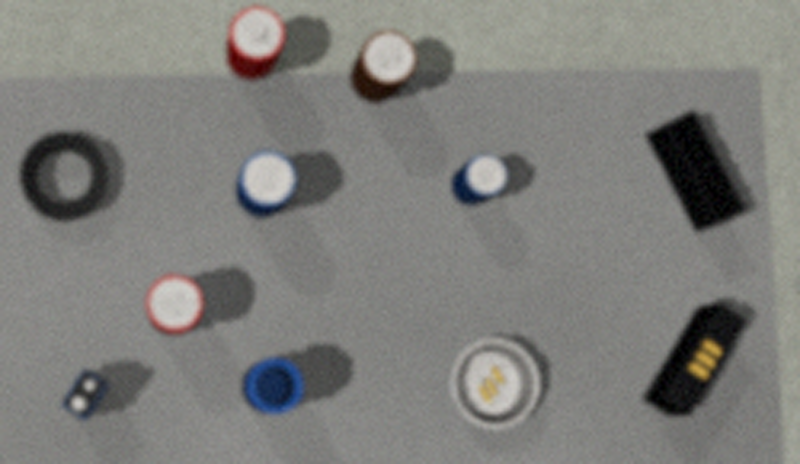

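View pics/scenecrop.png

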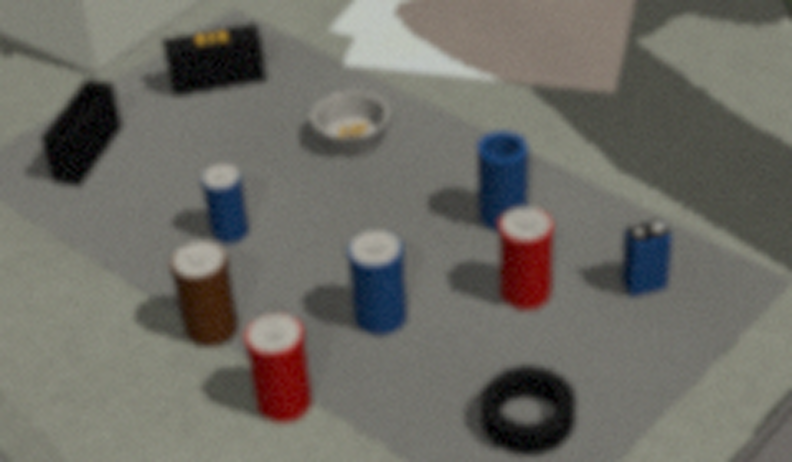

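```bash
python3 - <<'E'
from h import *
import pickle
st=pickle.load(open("st0.pkl","rb"))
ct,cs=st["top"][1],st["scene"][1]
T=(np.array([[268,180],[486,175],[90,384],[79,403],[705,360],[257,34],[388,58],[174,303],[273,386]])+.5)/3.2-.5+[235,145]
S=(np.array([[376,247],[222,177],[658,229],[640,232],[212,39],[275,333],[200,258],[526,223],[503,145]])+.5)/3.3-.5+[125,125]
for n,r in zip("large small stud1 stud2 pack red brown red2 sleeve".split(),tri(ct,T,cs,S)): print(n,r.round(4))
# pack / carrier ground orientation from scene & top later
a=cv2.resize(st["top"][0][160:280,95:205],None,fx=5,fy=5,interpolation=cv2.INTER_CUBIC)
b=cv2.resize(st["scene"][0][230:385,305:490],None,fx=3.8,fy=3.8,interpolation=cv2.INTER_CUBIC)
save(a,"topcad.png");save(b,"scad.png")
E
```

```text
large [ 0.5653 -0.1067  0.0583  0.0015]
small [ 0.568  -0.2417  0.047   0.0021]
stud1 [0.4409 0.0076 0.0503 0.0142]
stud2 [0.4359 0.0052 0.0428 0.0089]
pack [ 0.4523 -0.3764  0.0377  0.0017]
red [ 0.656  -0.1023  0.0579  0.0018]
brown [ 0.6396 -0.1822  0.0594  0.0014]
red2 [ 0.4918 -0.0488  0.059   0.0015]
sleeve [ 0.4418 -0.1068  0.0615  0.0009]
```

View pics/topcad.png

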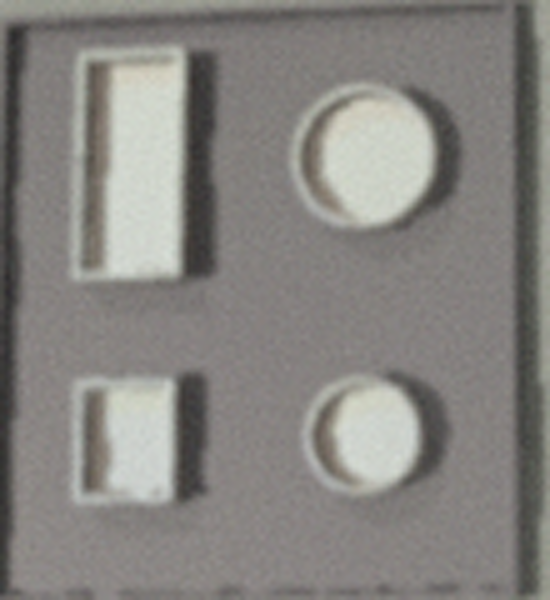

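View pics/scad.png

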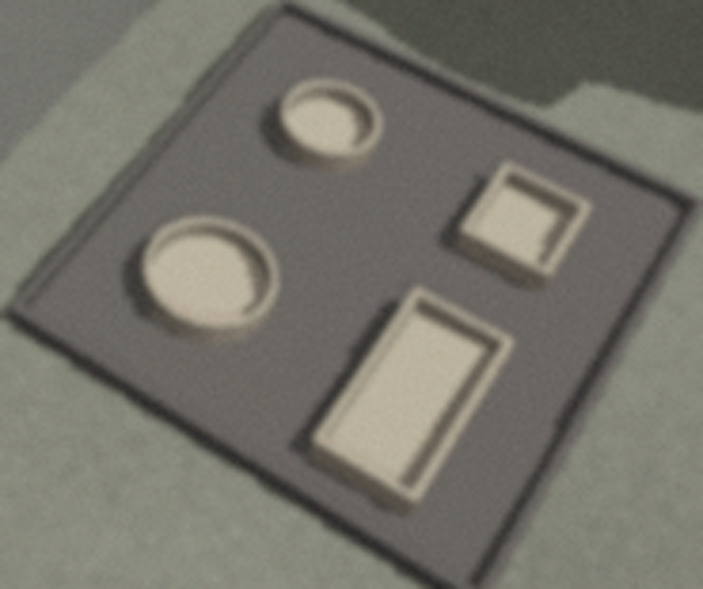

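The crops confirm the choice: steel tops on the large and small cells, two studs on the block, brass on the pack, and an open bore on the sleeve. The caddy crop shows a long rectangle at upper left, the large round at upper right, the nearly square one at lower left and the small round at lower right. Next I'll triangulate the pocket rims.

```bash
python3 - <<'E'
from h import *
import pickle
st=pickle.load(open("st0.pkl","rb"))
ct,cs=st["top"][1],st["scene"][1]
# order: top-view TL,TR,BR,BL ; scene same corners
T=[[80,47],[188,46],[183,278],[71,278],[78,380],[180,374],[175,500],[72,502],[365,155],[364,434]]
S=[[416,498],[312,438],[415,286],[513,343],[546,275],[460,226],[508,161],[592,208],[209,272],[330,119]]
T=(np.array(T)+.5)/5-.5+[95,160]; S=(np.array(S)+.5)/3.8-.5+[305,230]
r=tri(ct,T,cs,S); print(r.round(4)); z=at_z(ct,T,.019); zs=at_z(cs,S,.019)
for nm,q in(("tri",r),("top",z),("scene",zs)):
    c=np.array([q[:4].mean(0)[:3],q[4:8].mean(0)[:3],q[8][:3],q[9][:3]]); print(nm,c.round(4).tolist())
    print("yaw",[round(float(np.arctan2(v[1],v[0])),3) for v in(q[0]-q[3],q[1]-q[2],c[0]-c[1],c[2]-c[3])],np.linalg.norm(c[0]-c[1]),np.linalg.norm(c[2]-c[3]),np.linalg.norm(c[0]-c[2]))
# pack/carrier top corners in topcrop and snap
C=(np.array([[710,300],[752,312],[690,415],[645,398], [693,113],[647,133],[697,230],[752,210]])+.5)/3.2-.5+[235,145]
print(at_z(ct,C,.04).round(4).tolist())
for p in([.45,-.38],[.44,.005],[.565,-.107],[.568,-.242],):
    for yaw in np.arange(-1.5,1.6,.75):
        x=np.array([np.cos(yaw),np.sin(yaw),0]); zz=np.array([0,0,-1.]); R=np.c_[x,np.cross(zz,x),zz]
        q=env.solve_ik([*p,.3],R); print(p,yaw,None if q is None else np.round(q,2))
E
```

```text
[[0.6449 0.3233 0.0217 0.0039]
 [0.645  0.2771 0.0185 0.0036]
 [0.5476 0.2758 0.0171 0.0026]
 [0.5484 0.3233 0.0178 0.0012]
 [0.5058 0.3192 0.0177 0.0021]
 [0.5071 0.2762 0.0196 0.005 ]
 [0.4559 0.2771 0.0183 0.0041]
 [0.4557 0.3204 0.0169 0.0016]
 [0.5979 0.1999 0.0164 0.0022]
 [0.4828 0.1983 0.0163 0.0025]]
tri [[0.5965, 0.2999, 0.0188], [0.4811, 0.2982, 0.0181], [0.5979, 0.1999, 0.0164], [0.4828, 0.1983, 0.0163]]
yaw [-0.0, 0.013, 0.015, 0.014] 0.11534319417846434 0.11508740282633782 0.10000431591698616
top [[0.5971, 0.2985, 0.019], [0.4818, 0.2964, 0.019], [0.5979, 0.1983, 0.019], [0.4832, 0.1965, 0.019]]
yaw [0.003, 0.014, 0.019, 0.016] 0.1153257799836831 0.11471097104798045 0.10022548776115113
scene [[0.5958, 0.3011, 0.019], [0.4808, 0.2996, 0.019], [0.599, 0.2015, 0.019], [0.4843, 0.2, 0.019]]
yaw [0.008, 0.016, 0.013, 0.013] 0.11504892803643436 0.1146648009687295 0.09963272523873562
[[0.4897, -0.3815, 0.04], [0.4817, -0.4081, 0.04], [0.4194, -0.365, 0.04], [0.4305, -0.3371, 0.04], [0.6074, -0.3783, 0.04], [0.5949, -0.3476, 0.04], [0.5333, -0.3758, 0.04], [0.5453, -0.4123, 0.0
[... 579 characters left out ...]
005] 1.5 [-0.44  0.43  0.38  2.18 -0.29  0.58  0.08]
[0.565, -0.107] -1.5 [-0.61  1.    1.22  1.86 -1.07  1.13 -2.04]
[0.565, -0.107] -0.75 [-0.61  1.    1.22  1.86 -1.07  1.13 -1.29]
[0.565, -0.107] 0.0 [-0.39  0.7   0.72  1.85 -0.62  0.82 -0.93]
[0.565, -0.107] 0.75 [-0.32  0.66  0.6   1.85 -0.51  0.79 -0.28]
[0.565, -0.107] 1.5 [-0.23  0.63  0.46  1.84 -0.39  0.76  0.36]
[0.568, -0.242] -1.5 [-0.35  1.05  1.22  1.74 -1.08  1.18 -1.87]
[0.568, -0.242] -0.75 [-0.29  0.91  1.01  1.74 -0.89  1.03 -1.26]
[0.568, -0.242] 0.0 [-0.16  0.78  0.75  1.74 -0.66  0.9  -0.7 ]
[0.568, -0.242] 0.75 [-0.14  0.76  0.71  1.73 -0.62  0.88  0.02]
[0.568, -0.242] 1.5 [-0.09  0.73  0.62  1.73 -0.54  0.86  0.7 ]
```

```bash
cat >> h.py <<'E'
def Rz(yaw):
    x=np.array([np.cos(yaw),np.sin(yaw),0]); z=np.array([0,0,-1.]); return np.c_[x,np.cross(z,x),z]
LIM=np.array([[-2.91,2.91],[-.3,2.13],[-1.5,1.42],[.17,2.43],[-1.26,4.41],[.16,1.93],[-2.52,2.52]])
def go(p,yaw):
    "joint move to p with the yaw or its half turn, whichever is nearer"
    q0=np.array(env.sense()["qpos"]); best=None
    for y in(yaw,yaw+np.pi):
        q=env.solve_ik(list(p),Rz(y))
        if q is None: continue
        q=np.array(q); m=np.min(np.minimum(q-LIM[:,0],LIM[:,1]-q)); c=np.abs(q-q0).max()+(5 if m<.08 else 0)
        if best is None or c<best[0]: best=(c,y)
    env.move_ptp(list(p),Rz(best[1])); return best[1]
E
python3 - <<'E'
from h import *
import pickle
st={}; tiles=[]
for n,p,y in(("snap",(.439,.006),-.5),("large",(.565,-.107),0),("small",(.568,-.242),0),("pack",(.4523,-.3764),-.6)):
    yy=go((*p,.32),y); im,c=grab("wrist"); st[n]=(im,c)
    u=proj(c,[*p,.05])[0]; x0=int(np.clip(u[0]-75,0,410)); y0=int(np.clip(u[1]-56,0,308)); print(n,yy,u,x0,y0,env.sense()["time"],np.round(env.sense()["qpos"],2))
    tiles.append(cv2.resize(im[y0:y0+112,x0:x0+150],(400,299),interpolation=cv2.INTER_CUBIC))
save(np.vstack([np.hstack(tiles[:2]),np.hstack(tiles[2:])]),"tour.png"); pickle.dump(st,open("st1.pkl","wb"))
E
```

```text
snap 2.641592653589793 [271.38985555 213.31950114] 196 157 2.4 [-0.32  0.37  0.22  2.16 -0.14  0.62  1.06]
large 3.141592653589793 [272.24560774 213.34819905] 197 157 3.1667 [ 0.01  0.55  0.1   1.82 -0.07  0.78  1.72]
small 3.141592653589793 [272.10213601 212.94868198] 197 156 3.8167 [ 0.24  0.61  0.1   1.7  -0.08  0.83  1.94]
pack 2.541592653589793 [271.1663568  213.30732444] 196 157 4.6083 [ 0.41  0.58  0.26  1.79 -0.2   0.8   1.74]
```

View pics/tour.png

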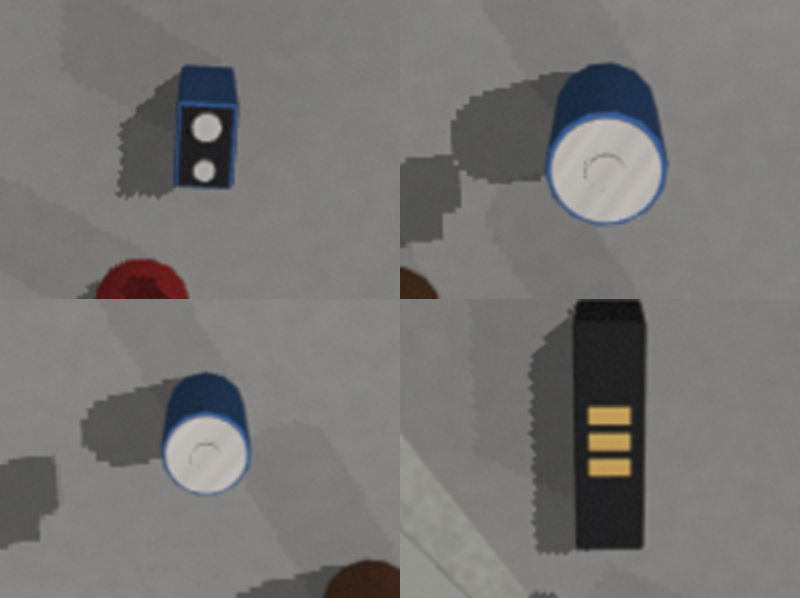

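The close views show the snap block's top with its two studs at (207,146) in its tile. The large cell's steel top is at (207,168), the small cell's at (206,154), and the pack's three brass contacts at (209,143). All four are the right objects. The fingers are out of view.

```bash
python3 - <<'E'
from h import *
import pickle
st=pickle.load(open("st1.pkl","rb")); ct=pickle.load(open("st0.pkl","rb"))["top"][1]
off={"snap":(196,157),"large":(197,157),"small":(197,156),"pack":(196,157)}
P={"snap":([[181,102],[240,107],[233,188],[176,185]],.046),"large":([[207,168.5]],.061),"small":([[206.5,154]],.05),"pack":([[174,22],[245,23],[243,250],[176,250]],.04)}
for n,(p,z) in P.items():
    px=(np.array(p)+.5)/[400/150,299/112]-.5+off[n]; X=at_z(st[n][1],px,z); print(n,X.mean(0).round(4),X.round(4).tolist() if len(X)>1 else "")
    if len(X)>1:
        e=X[0]-X[3]+X[1]-X[2]; print(" yaw",np.arctan2(e[1],e[0]),[np.linalg.norm(X[i]-X[i-1]).round(4) for i in range(4)])
# heights: top + wrist
T=(np.array([[84.5,394],[268,180],[486,175],[705,360]])+.5)/3.2-.5+[235,145]
W={"snap":[205.5,149],"large":[207,168.5],"small":[206.5,154],"pack":[209,143]}
for i,n in enumerate(off):
    px=(np.array([W[n]])+.5)/[400/150,299/112]-.5+off[n]; print(n,tri(ct,T[i:i+1],st[n][1],px).round(4))
E
```

```text
snap [0.4396 0.0075 0.046 ] [[0.4245, 0.0072, 0.046], [0.4338, 0.0211, 0.046], [0.4544, 0.0078, 0.046], [0.4457, -0.0063, 0.046]]
 yaw 2.5731057539250406 [np.float64(0.0251), np.float64(0.0167), np.float64(0.0245), np.float64(0.0166)]
large [ 0.5662 -0.1055  0.061 ] 
small [ 0.5683 -0.2405  0.05  ] 
pack [ 0.4539 -0.3746  0.04  ] [[0.4192, -0.3631, 0.04], [0.4307, -0.3467, 0.04], [0.4886, -0.3859, 0.04], [0.477, -0.4028, 0.04]]
 yaw 2.5432174521361555 [np.float64(0.0702), np.float64(0.02), np.float64(0.0699), np.float64(0.0205)]
snap [[0.4393 0.006  0.0467 0.0018]]
large [[ 0.5642 -0.1061  0.0671  0.0013]]
small [[ 0.5674 -0.2407  0.0537  0.0007]]
pack [[ 0.4527 -0.374   0.0459  0.    ]]
```

```bash
cat >> h.py <<'E'
def xfer(name,p,yaw,tip,q,qyaw,width):
    z=.173+tip
    go((*p,.32),yaw); env.move_gripper(.7)
    env.movel([*p,z+.03],feed=.2); env.movel([*p,z],feed=.08); env.move_gripper(0.)
    s=env.sense(); print(name,"grip gap mm",85*s["finger_gap"],"exp",width,"F",s["grip_force"],np.round(s["contact_force"],1))
    if abs(85*s["finger_gap"]-width)>6: print("BAD GRIP"); return False
    env.movel([*p,.32],feed=.2)
    y=go((*q,.32),qyaw); s=env.sense(); print(" hover gap",85*s["finger_gap"],s["grip_force"],np.round(s["contact_force"],1),y)
    if abs(85*s["finger_gap"]-width)>6: print("LOST"); return False
    env.movel([*q,z+.025],feed=.2); env.movel([*q,z+.009],feed=.04)
    s=env.sense(); print(" low z",s["tool_pos"],np.round(s["contact_force"],1))
    env.move_gripper(min(1,(width+18)/85)); env.movel([*q,.32],feed=.2); print(" t",env.sense()["time"]); return True
E
python3 - <<'E'
from h import *
xfer("pack",(.4535,-.375),2.543,.017,(.5965,.2995),.014,21)
im,c=grab("wrist"); save(im,"place1.png")
E
```

```text
pack grip gap mm 19.903143371249243 exp 21 F 59.43476736545563 [-0.4  1.6  7.5]
 hover gap 19.77189437351895 58.60711455345154 [-1.4  0.7 -1.1] 3.155592653589793
 low z [0.59646119 0.29950924 0.19880736] [ 0.4  0.9 -1.6]
 t 12.4167
```

View pics/place1.png

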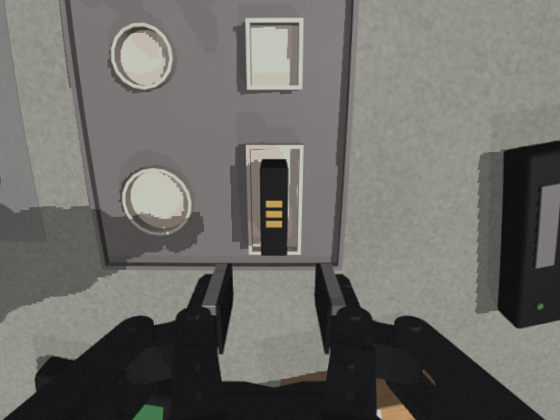

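The pack stands upright in the long pocket, with its contacts at (274,214) and the pocket rim spanning x 247–302 and y 145–254. Now the other three.

```bash
python3 - <<'E'
from h import *
ok=xfer("small",(.568,-.2408),0,.022,(.483,.198),.014,26) and xfer("large",(.5655,-.1058),0,.026,(.598,.1995),.014,34) and xfer("snap",(.4395,.0068),2.573,.019,(.481,.298),.014,17.5)
go((.40,.245,.42),.014)
for n in("wrist","top"):
    im,c=grab(n); save(im,n+"_end.png")
    import pickle; pickle.dump((im,c),open(n+"_end.pkl","wb"))
print(ok,env.sense()["time"])
E
```

```text
small grip gap mm 23.81350556314568 exp 26 F 58.578473925590515 [-1.4 -0.3  5.5]
 hover gap 24.028044261789855 58.833927512168884 [ 0.6 -0.3 -0.8] 3.155592653589793
 low z [0.48296668 0.19801568 0.20382817] [ 0.2  0.6 -0.7]
 t 20.9917
large grip gap mm 32.28845501762301 exp 34 F 59.20573890209198 [-1.4  0.4  6.7]
 hover gap 32.54598463961346 59.55730140209198 [ 0.  -0.3 -0.8] 3.155592653589793
 low z [0.59795833 0.19951452 0.20781556] [ 0.7  0.2 -0.9]
 t 28.1333
snap grip gap mm 16.373844870908574 exp 17.5 F 58.34399163722992 [-1.4  0.4  9.7]
 hover gap 16.487255152499678 58.449121713638306 [ 0.6 -0.9  0.1] 3.155592653589793
 low z [0.48094692 0.2980002  0.20079671] [ 0.1 -0.2 -0.9]
 t 35.1917
True 35.9083
```

View pics/wrist_end.png

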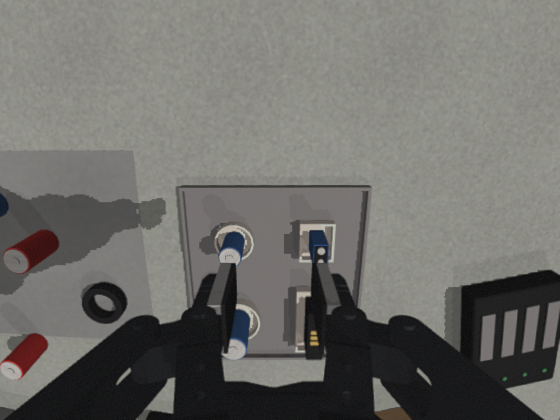

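View pics/top_end.png

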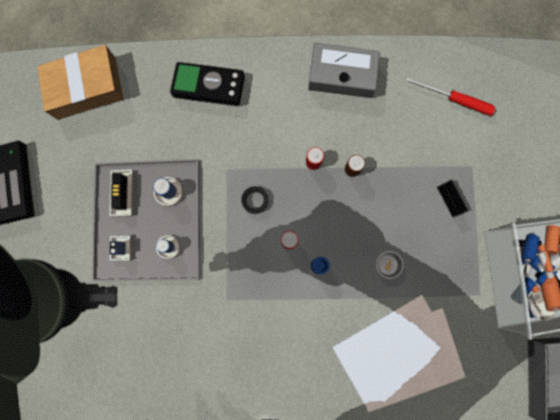

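All four look upright in their pockets at top pixels (120,190), (166,189), (119,247) and (167,246). The sleeve (320,265) and the carrier (453,198) haven't moved. One enlarged crop will confirm the centring and heights.

```bash
python3 - <<'E'
from h import *
import pickle
ti,tc=pickle.load(open("top_end.pkl","rb")); si,sc=grab("scene"); pickle.dump((si,sc),open("scene_end.pkl","wb"))
a=cv2.resize(ti[160:280,95:205],None,fx=3.6,fy=3.6,interpolation=cv2.INTER_CUBIC)
b=cv2.resize(si[240:360,325:460],None,fx=2.96*1.0,fy=3.6*0+2.96,interpolation=cv2.INTER_CUBIC)
b=cv2.copyMakeBorder(b,0,a.shape[0]-b.shape[0],0,0,cv2.BORDER_CONSTANT)
save(np.hstack([a,b]),"final.png"); print(a.shape,b.shape)
E
```

```text
(432, 396, 3) (432, 400, 3)
```

View pics/final.png

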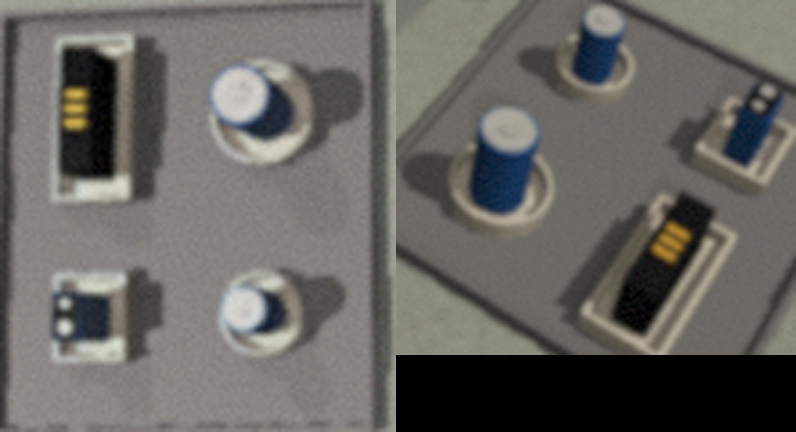

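```bash
python3 - <<'E'
from h import *
import pickle
tc=pickle.load(open("top_end.pkl","rb"))[1]; sc=pickle.load(open("scene_end.pkl","rb"))[1]
T=(np.array([[75,109],[241,95],[65,315],[244,307]])+.5)/3.6-.5+[95,160]
S=(np.array([[672-396,242],[509-396,130],[763-396,97],[604-396,20]])+.5)/2.96-.5+[325,240]
q=np.array([[.5965,.2995],[.598,.1995],[.481,.298],[.483,.198]])
r=tri(tc,T,sc,S); print(np.c_[r,r[:,:2]-q].round(4))
env.movel([.40,.245,.45]); env.hold(.5); print(env.job_done(),env.sense()["time"])
E
```

```text
[[ 5.956e-01  3.002e-01  4.730e-02  2.800e-03 -9.000e-04  7.000e-04]
 [ 5.983e-01  1.995e-01  6.510e-02  2.500e-03  3.000e-04 -0.000e+00]
 [ 4.799e-01  2.982e-01  5.600e-02  2.400e-03 -1.100e-03  2.000e-04]
 [ 4.835e-01  1.979e-01  5.640e-02  3.000e-03  5.000e-04 -1.000e-04]]
the job is handed in; nothing more can be done
the job is handed in; nothing more can be done
```

The job is handed in: all four batteries stand upright in their own pockets, measured within about 2 mm of the pocket centres. The sleeve and carrier look unmoved in the final top view. The run took roughly 37 s of the 104 s limit, and the hand-in call returned no verdict.

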